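# Line up the spare knobs by size

## Robot

A 6-joint arm with a two-finger parallel gripper is mounted at the origin on the work surface. World frame = base frame: x ahead of the robot, y to its left, z up, the work surface at z = 0. Lengths are in m, angles in rad, forces in N, time in s.
With the tool pointing down it reaches from about 0.35 to 0.975 m from the base axis. Payload 4.9 kg.
Tool frame: the origin (TCP) lies at the very end of the fingers, on their centre line; the grasp point (between the pads) lies 19 mm behind it; z points along the fingers, y is the line along which they close (so a half turn about z gives the same grasp; the last joint's range is limited). The gripper opens to 85 mm and grips with 20 to 120 N. Pads are 22 mm wide; open, the fingers measure 114 mm over their backs; the gripper's body (76 mm by 85 mm) begins 54 mm behind the grasp point. The pads swing forward as they close: fully open they stand 13 mm farther back than shut.
Start: joints at [-1.257, 0.053, 1.613, -0, 1.476, -0.119], TCP at [0.262, -0.567, 0.231] pointing down, gripper open.
Joint ranges: [-3.01, 3.01], [-1.01, 2.22], [0.06, 2.58], [-1.02, 4.17], [0.09, 2.62], [-3.14, 3.14]. Speed limits (rad/s): [2.57, 2.57, 3.14, 3.14, 3.14, 3.14].

## Interface

Orientations are given as a unit quaternion [w, x, y, z].
In Python, from plant import manip gives the robot as it stands.
- The arm moves only by the tool move_arm, never from a script. Its argument "plan" is a list that holds one entry, the list of rows, each a list of 7 numbers: the shift along the tool's x, y, z as a fraction of full scale, then the turn, a rotation vector about the tool's x, y, z as a fraction of full scale, then the closure, from 0 (fully open) to 1 (shut). In form: [[[dx, dy, dz, wx, wy, wz, fingers], ...]]. A call has exactly 10 rows; each row shifts and turns the commanded pose from where the row before left it, along the tool's axes as they then stand; what a row does not reach is not made up. Full scale, the value 1, is 0.12 m for a shift and 0.15 rad for a turn. A row lasts 1/8 s, in which the tool goes at most 62.5 mm and 10.7 degrees, less where a joint would pass 70% of its speed; a pose out of reach is approached as far as the arm can. A call with a number of a shift or a turn outside -1 to 1 is refused whole. A call with a gripper value outside its range is refused whole. The fingers move at their own pace and stop on an object; the grip force is fixed at half the most. Time passes only in rows, so rows that do not move let the fingers close, or fill a call up. It gives the time, the measured TCP pose, the force, the opening and the grip force at its end, in the units of the state.
- manip.state(): the state, without advancing time (a new reading comes with each control period).
- manip.grab_frame(name): name is "scene" or "side" or "wrist"; returns a dict with "pixels" (384x512x3 uint8, blue, green, red), "depth" (384x512 float32, m along the optical axis (not along the pixel's ray), 0 where there is no reading), "vfov" (degrees; the focal length in pixels is half the picture's height over the tangent of half this angle, whatever the lens; pixels are square), "cx", "cy" (the principal point, pixels), "view" (4x4, takes a point from world to camera coordinates). Camera axes: x right, y down, z forward; pixel columns grow to the right and rows downward; lengths in m; the calibration is good to about 2 mm. A picture is of the moment at which its call begins.
- manip.job_done(): hands the job in; it is judged then, once.
The state is a dict: "time": time; "joint_pos": joint angles; "joint_vel": joint speeds; "joint_efforts": joint torques, N m; "tool_pos": TCP position; "tool_rot": TCP orientation; "contact_force": force on the tool from outside, world axes, zero at the start; "ft_torque": the same for the moment, N m; "gripper_width": opening from 0.0 (shut) to 1.0 (fully open); "grasp_force": force on a finger pad.
Only numpy, scipy, OpenCV 4.12 (cv2) and the standard library are available. Lean on these libraries where they do the work, as an engineer would, in place of code of your own. Each camera call takes 0.05 s, during which the arm holds its last target. There are 200 camera calls.

## Task

Lay out the four spare black bakelite knobs in order of size on the row of cork discs on the aluminium strip, one knob standing upright in the middle of each disc, with the smallest next to the tin dust cap and each one larger than the last towards the brass stop. Let go of them all, and do not knock over the small amber bottle.

Things in the scene. Friction and masses are not known exactly. Their poses are not given: they have to be found in the camera images.
- knob_26_center (a point): the smallest of four loose black bakelite knobs: an upright plain cylinder 26 mm in diameter and 24 mm tall with a fine-fluted side, an aluminium disc and a cream pointer line on its flat top; stands on the bench at the start. The point is the knob's centre, half-way up; z points up through its top, x along the pointer.
- knob_36_center (a point): the second smallest of four loose black bakelite knobs: an upright plain cylinder 36 mm in diameter and 28 mm tall with a fine-fluted side, an aluminium disc and a cream pointer line on its flat top; stands on the bench at the start. The point is the knob's centre, half-way up; z points up through its top, x along the pointer.
- knob_46_center (a point): the second largest of four loose black bakelite knobs: an upright plain cylinder 46 mm in diameter and 32 mm tall with a fine-fluted side, an aluminium disc and a cream pointer line on its flat top; stands on the bench at the start. The point is the knob's centre, half-way up; z points up through its top, x along the pointer.
- knob_56_center (a point): the largest of four loose black bakelite knobs: an upright plain cylinder 56 mm in diameter and 36 mm tall with a fine-fluted side, an aluminium disc and a cream pointer line on its flat top; stands on the bench at the start. The point is the knob's centre, half-way up; z points up through its top, x along the pointer.
- pad_1: cork disc 64 mm in diameter and 4 mm thick, fixed on the aluminium strip (70 x 440 mm, 10 mm thick, lying flat on the bench), number 1 of four identical discs in one straight row, 80 mm from centre to centre, numbered along the strip from its -y end to its +y end. Origin: centre of its underside, 10 mm above the bench (its top is 14 mm above the bench); y points along the row from pad 1 to pad 4, x across it.
- pad_2: cork disc 64 mm in diameter and 4 mm thick, fixed on the aluminium strip (70 x 440 mm, 10 mm thick, lying flat on the bench), number 2 of four identical discs in one straight row, 80 mm from centre to centre, numbered along the strip from its -y end to its +y end. Origin: centre of its underside, 10 mm above the bench (its top is 14 mm above the bench); y points along the row from pad 1 to pad 4, x across it.
- pad_3: cork disc 64 mm in diameter and 4 mm thick, fixed on the aluminium strip (70 x 440 mm, 10 mm thick, lying flat on the bench), number 3 of four identical discs in one straight row, 80 mm from centre to centre, numbered along the strip from its -y end to its +y end. Origin: centre of its underside, 10 mm above the bench (its top is 14 mm above the bench); y points along the row from pad 1 to pad 4, x across it.
- pad_4: cork disc 64 mm in diameter and 4 mm thick, fixed on the aluminium strip (70 x 440 mm, 10 mm thick, lying flat on the bench), number 4 of four identical discs in one straight row, 80 mm from centre to centre, numbered along the strip from its -y end to its +y end. Origin: centre of its underside, 10 mm above the bench (its top is 14 mm above the bench); y points along the row from pad 1 to pad 4, x across it.
- dust_cap: shiny tin dust cap, a plain cylinder 43 mm in diameter and 26 mm tall, fixed on the aluminium strip beyond one end of the row, 75 mm from the centre of the nearest cork disc; it may be at either end (at the other end stands a slimmer brass stop with a 24 mm round head, 24 mm tall). Origin: centre of its underside, 10 mm above the bench.
- bottle: small amber bottle with black cap and paper label, 36 mm in diameter and 75 mm tall, standing loose among the knobs; it is not part of the job and must stay standing. Origin: centre of its underside; z points up along its axis.
Mind the look-alikes: they are no part of the job. What is shaped like the part that bears knob_56_center but purple or red is not meant. What is shaped like the part that bears knob_36_center but green is not meant.

How it is judged:
By the outcome, as a careful person would: the job done as asked, in the order asked, and still so for the second after the job is handed in, with the robot touching nothing.
It also fails if it takes over 96 s, if anything falls off the work surface, if the arm or the gripper's body presses on something with over 40 N, if the wrist force passes 120 N, or if a joint passes its speed limit or range.

## Working session

There is one attempt and no reset: what is moved stays moved. The work goes in short steps, Python scripts to look and compute and a tool call to move; the robot and the scene stay as the last step left them, time stands still between calls to the robot, and variables do not carry over. Pictures are saved under pics/ and viewed, at most 14 in all, crops included, and the job is handed in when it is done.

Besides the shell and the picture viewer there is one more tool, called after "Emit:" as name([rows], argument=value, ...), one row to a line, values as JSON. move_arm: Moves the arm, as the interface text tells. Its arguments: {"type":"object","properties":{"plan":{"type":"array"}},"required":["plan"]}

```bash
mkdir -p pics
cat > h.py <<'E'
import numpy as np, cv2, pickle
from plant import manip
def grab(n,tag=None):
    f=manip.grab_frame(n); f={k:(np.array(v) if k in('pixels','depth','view') else v) for k,v in f.items()}
    pickle.dump(f,open(f'{tag or n}.pkl','wb')); cv2.imwrite(f'pics/{tag or n}.png',f['pixels']); return f
def load(t): return pickle.load(open(t+'.pkl','rb'))
def ray(f,u,v):
    F=192/np.tan(np.radians(f['vfov'])/2)
    V=np.array(f['view']); R=V[:3,:3]; c=-R.T@V[:3,3]
    return c,R.T@np.array([(u-f['cx'])/F,(v-f['cy'])/F,1])
def onz(f,u,v,z):
    c,d=ray(f,u,v); return c+d*(z-c[2])/d[2]
def dep(f,u,v):
    c,d=ray(f,u,v); return c+d*f['depth'][int(v),int(u)]
def cloud(f):
    F=192/np.tan(np.radians(f['vfov'])/2)
    V=np.array(f['view']); R=V[:3,:3]; c=-R.T@V[:3,3]
    v,u=np.mgrid[:384,:512]; D=f['depth']
    P=np.stack([(u-f['cx'])/F*D,(v-f['cy'])/F*D,D],-1)@R+c
    P[D==0]=np.nan
    return P
E
python3 - <<'E'
from h import *
for n in('scene','side'):
    f=grab(n); print(n,f['vfov'],f['cx'],f['cy'],np.round(f['view'],3).tolist())
a=cv2.hconcat([load('scene')['pixels'],load('side')['pixels']])
print(manip.state())
E
```

```text
scene 46.979964537618024 253.3155764842651 189.47105600223279 [[-0.089, 0.996, 0.009, 0.04], [0.761, 0.073, -0.645, -0.379], [-0.643, -0.051, -0.764, 1.219], [0.0, 0.0, 0.0, 1.0]]
side 49.15772956361964 255.56842121307417 195.1773142055914 [[0.961, -0.276, 0.006, -0.503], [-0.161, -0.579, -0.799, 0.124], [0.224, 0.767, -0.601, 0.648], [0.0, 0.0, 0.0, 1.0]]
{'time': 0.1, 'joint_pos': array([-1.25697706e+00,  5.32757081e-02,  1.61414920e+00,  7.58212601e-06,
        1.47601078e+00, -1.18979787e-01]), 'joint_vel': array([-0.00014727,  0.00024759, -0.00247073, -0.00066358, -0.00253367,
       -0.00013621]), 'joint_efforts': array([ 2.55164068e-04, -3.94906175e+01, -3.71363604e+01, -1.45647259e-04,
        3.89183508e-03, -9.43529756e-06]), 'tool_pos': array([ 0.26197219, -0.5668266 ,  0.23019982]), 'tool_rot': array([-9.17511519e-04,  9.76676515e-01,  2.14714080e-01, -8.58758885e-05]), 'contact_force': array([-0.47830598,  0.64995665,  0.16139509]), 'ft_torque': array([-0.00751075, -0.03786488, -0.02537492]), 'grasp_force': 0.0, 'gripper_width': 1.001575607105872}
```

View pics/scene.png

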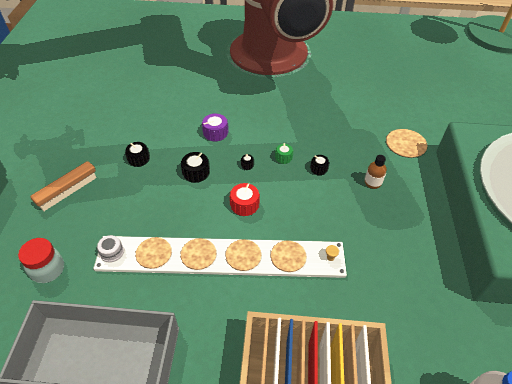

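View pics/side.png

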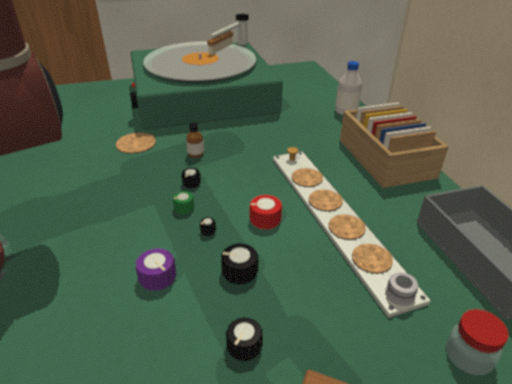

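The scene shows four black knobs at about (137,153), (195,166), (247,161) and (320,164). The purple (215,126), red (245,198) and green (284,152) ones are look-alikes. The dust cap is at (110,248), left end; the brass stop is at (332,253). I'll measure them and confirm in an enlarged crop.

```bash
cat > meas.py <<'E'
from h import *
def blobs(f,lo,hi,near=None):
    P=cloud(f); 
    for (nm,u,v,h) in near:
        # points at top level around seed
        s=P[v-22:v+23,u-22:u+23].reshape(-1,3)
        c0=onz(f,u,v-4,h)
        m=(abs(s[:,2]-h)<0.005)&(np.linalg.norm(s[:,:2]-c0[:2],axis=1)<0.045)
        s=s[m]
        if len(s)<5: print(nm,'few',len(s)); continue
        (c,r)=cv2.minEnclosingCircle(s[:,:2].astype(np.float32))
        print(nm,len(s),'enc',np.round(c,4),'dia',round(2*r*1000,1),'mean',np.round(s.mean(0),4))
E
python3 - <<'E'
from meas import *
f=load('scene')
blobs(f,0,0,[('k46',137,153,.032),('k56',195,166,.036),('k26',247,161,.024),('k36',320,164,.028),('purp',215,126,.036),('red',245,198,.036),('green',284,152,.028),('cap',110,248,.036),('p1',154,252,.014),('p2',198,254,.014),('p3',243,255,.014),('p4',289,256,.014),('stop',332,253,.034),('bottle',379,160,.075)])
g=load('side'); print('side')
blobs(g,0,0,[('k46',244,335,.032),('k56',240,258,.036),('k26',208,224,.024),('k36',191,177,.028),('red',265,210,.036),('green',183,200,.028),('cap',403,285,.036),('p1',372,258,.014),('p2',347,226,.014),('p3',325,200,.014),('p4',307,177,.014),('bottle',194,128,.075)])
P=cloud(f)
for n,u,v in[('p1',154,252),('p2',198,254),('p3',243,255),('p4',289,256)]: print(n,onz(f,u,v,.014).round(4),P[v,u].round(4))
for n,u,v in[('p1',372,258),('p2',347,226),('p3',325,200),('p4',307,177)]: print(n,onz(g,u,v,.014).round(4),cloud(g)[v,u].round(4))
cv2.imwrite('pics/c1.png',cv2.resize(f['pixels'][110:290,90:400],None,fx=2.5,fy=2.5,interpolation=cv2.INTER_CUBIC))
E
```

```text
k46 305 enc [ 0.4382 -0.2485] dia 48.1 mean [ 0.4408 -0.2474  0.0327]
k56 471 enc [ 0.4658 -0.1195] dia 58.1 mean [ 0.4677 -0.1186  0.0369]
k26 111 enc [ 0.4355 -0.0145] dia 28.1 mean [ 0.4371 -0.0144  0.0246]
k36 199 enc [0.431  0.1364] dia 38.0 mean [0.4326 0.1361 0.0287]
purp 370 enc [ 0.3411 -0.095 ] dia 59.3 mean [ 0.3438 -0.0958  0.037 ]
red 561 enc [ 0.5404 -0.0097] dia 58.7 mean [ 0.5431 -0.0095  0.0367]
green 188 enc [0.4054 0.0609] dia 39.7 mean [0.407  0.0608 0.0288]
cap 364 enc [ 0.6765 -0.2332] dia 41.1 mean [ 0.6776 -0.2325  0.0365]
p1 1331 enc [ 0.6636 -0.1602] dia 89.2 mean [ 0.6713 -0.1587  0.0134]
p2 1353 enc [ 0.6602 -0.0809] dia 89.8 mean [ 0.6668 -0.08    0.0134]
p3 1368 enc [ 6.543e-01 -4.000e-04] dia 89.8 mean [ 6.614e-01 -5.000e-04  1.330e-02]
p4 1368 enc [0.6485 0.0813] dia 90.0 mean [0.656  0.0814 0.0134]
stop 133 enc [0.6504 0.1549] dia 24.3 mean [0.6518 0.1547 0.0343]
bottle 68 enc [0.4577 0.2471] dia 19.5 mean [0.459  0.2469 0.0751]
side
k46 937 enc [ 0.4355 -0.2525] dia 48.1 mean [ 0.4349 -0.2542  0.0322]
k56 826 enc [ 0.4621 -0.1238] dia 57.8 mean [ 0.4
[... 437 characters left out ...]
104 enc [ 0.6683 -0.0728] dia 89.9 mean [ 0.663  -0.0775  0.0129]
p3 915 enc [0.6619 0.0073] dia 90.1 mean [0.6568 0.0031 0.0127]
p4 710 enc [0.658  0.0892] dia 89.8 mean [0.6516 0.0832 0.0127]
bottle 44 enc [0.4535 0.2443] dia 19.8 mean [0.4537 0.2414 0.0739]
p1 [ 0.671  -0.1578  0.014 ] [ 0.6724 -0.1571  0.0163]
p2 [ 0.6678 -0.0794  0.014 ] [ 0.6682 -0.0792  0.0147]
p3 [6.624e-01 3.000e-04 1.400e-02] [6.626e-01 3.000e-04 1.430e-02]
p4 [0.6568 0.0816 0.014 ] [0.6568 0.0816 0.0141]
p1 [ 0.6681 -0.1634  0.014 ] [ 0.6689 -0.1623  0.0128]
p2 [ 0.664  -0.0826  0.014 ] [ 0.6633 -0.0836  0.0151]
p3 [ 0.657  -0.0042  0.014 ] [ 0.6572 -0.0039  0.0137]
p4 [0.6526 0.0756 0.014 ] [0.6529 0.0762 0.0136]
```

View pics/c1.png

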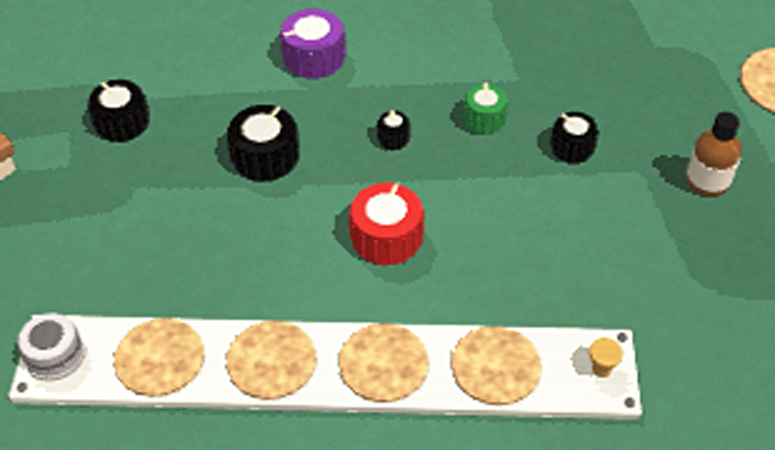

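The crop confirms four black knobs: 46 at (118,110), 56 at (262,142), 26 at (392,129) and 36 at (574,137). Their measured diameters match. The dust cap is at the left, −y, end, so pads 1 to 4 take 26, 36, 46 and 56. First I turn the tool so its x is along +y.

Emit:
move_arm([
  [[0,0,0,0,0,-0.76,0],[0,0,0,0,0,-0.76,0],[0,0,0,0,0,-0.76,0],[0,0,0,0,0,-0.76,0],[0,0,0,0,0,-0.76,0],[0,0,0,0,0,-0.76,0],[0,0,0,0,0,-0.76,0],[0,0,0,0,0,-0.76,0],[0,0,0,0,0,-0.76,0],[0,0,0,0,0,-0.75,0]],
])

```text
time: 1.35
tool_pos: [0.262, -0.567, 0.2306]
tool_rot: [-0.001, 0.706, 0.709, 0.0]
contact_force: [0.8, -0.8, -0.7]
gripper_width: 1.003
grasp_force: 0.0
```

Emit:
move_arm([
  [[0.33,0.182,0.1,0,0,0,0],[0.33,0.182,0.1,0,0,0,0],[0.33,0.182,0.1,0,0,0,0],[0.33,0.182,0.1,0,0,0,0],[0.33,0.182,0.1,0,0,0,0],[0.33,0.182,0.1,0,0,0,0],[0.33,0.182,0.1,0,0,0,0],[0.33,0.182,0.1,0,0,0,0],[0,0,0,0,0,0,0],[0,0,0,0,0,0,0]],
])

```text
time: 2.6
tool_pos: [0.4365, -0.2506, 0.1352]
tool_rot: [-0.0, 0.707, 0.707, -0.0]
contact_force: [-0.2, 0.1, 0.1]
gripper_width: 1.0
grasp_force: 0.0
```

Run:
```python
from h import *
f=grab('wrist','w1'); s=manip.state(); print(s['tool_pos'],s['tool_rot'])
print(np.round(f['view'],3).tolist(),f['vfov'])
grab('scene','s2')
```

```text
[ 0.43652448 -0.25116543  0.13553305] [ 2.28025952e-04  7.07146430e-01  7.07067079e-01 -1.44852392e-04]
[[1.0, 0.001, -0.001, -0.437], [0.001, -0.954, 0.3, -0.249], [-0.0, -0.3, -0.954, 0.213], [0.0, 0.0, 0.0, 1.0]] 58.91459956721305
```

View pics/w1.png

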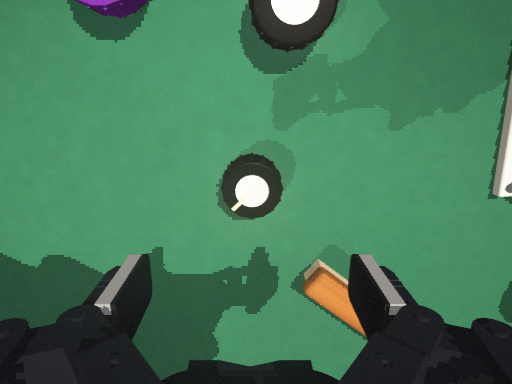

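The wrist view shows the 46 knob's top disc at (252,190), between the fingers in x. I'll check its position.

Run:
```python
from h import *
f=load('w1'); print(onz(f,252,190,.032),f['cx'])
P=cloud(f);s=P.reshape(-1,3)
for nm,c,h,l in(('k46',(.437,-.25),.032,.035),):
    m=(abs(s[:,2]-h)<.004)&(np.hypot(s[:,0]-c[0],s[:,1]-c[1])<l); q=s[m]; print(nm,m.sum(),cv2.minEnclosingCircle(q[:,:2].astype(np.float32)),q[:,2].mean())
```

```text
[ 0.43854891 -0.24821981  0.032     ] 249.64270131695588
k46 2690 ((0.43770498037338257, -0.24890699982643127), 0.023681802675127983) 0.031532930164026474
```

Emit:
move_arm([
  [[0.013,0.004,0.22,0,0,0,0],[0,0,0.22,0,0,0,0],[0,0,0.22,0,0,0,0],[0,0,0.22,0,0,0,0],[0,0,0.21,0,0,0,0],[0,0,0,0,0,0,0],[0,0,0,0,0,0,1],[0,0,0,0,0,0,1],[0,0,0,0,0,0,1],[0,0,0,0,0,0,1]],
])

```text
time: 3.95
tool_pos: [0.4384, -0.25, 0.0064]
tool_rot: [0.002, 0.707, 0.707, 0.0]
contact_force: [0.0, 0.5, 6.7]
gripper_width: 0.519
grasp_force: 61.8
```

Emit:
move_arm([
  [[0,0,-0.3,0,0,0,1],[0,0,-0.3,0,0,0,1],[0.26,0.23,0,0,0,0,1],[0.26,0.23,0,0,0,0,1],[0.26,0.23,0,0,0,0,1],[0.26,0.23,0,0,0,0,1],[0.26,0.23,0,0,0,0,1],[0.26,0.23,0,0,0,0,1],[0.26,0.23,0,0,0,0,1],[0.26,0.23,0,0,0,0,1]],
])

```text
time: 5.2
tool_pos: [0.6584, 0.0021, 0.0763]
tool_rot: [-0.0, 0.707, 0.707, -0.0]
contact_force: [0.3, -0.4, -0.7]
gripper_width: 0.52
grasp_force: 61.4
```

Run:
```python
from h import *
for n in('scene','side','wrist'): grab(n,n+'3')
print(manip.state()['tool_pos'])
a=[cv2.resize(load('scene3')['pixels'][180:290,150:340],(570,330)),cv2.resize(load('side3')['pixels'][90:290,230:430],(330,330))]
cv2.imwrite('pics/c3.png',cv2.resize(cv2.hconcat(a),(800,293)))
```

```text
[0.65833788 0.00224035 0.07630135]
```

View pics/wrist3.png

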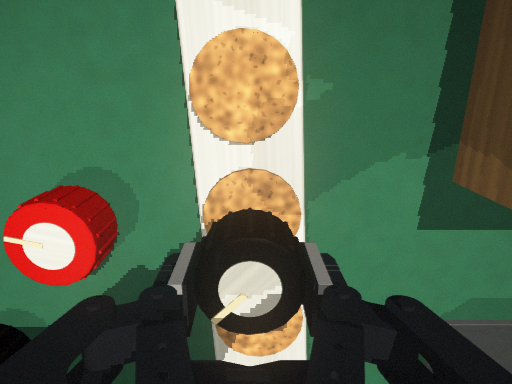

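The wrist view shows the knob held at (250,288), pad 4 fully visible at (244,85) and pad 3 partly under the knob.

Run:
```python
from h import *
f=load('wrist3'); P=cloud(f)
for u,v in((244,85),(244,28),(244,143),(189,85),(299,85)): print(u,v,onz(f,u,v,.014).round(4), P[v,u].round(4))
s=P.reshape(-1,3)
t=manip.state()['tool_pos']
m=(np.hypot(*(s[:,:2]-t[:2]).T)<.04)&(s[:,2]>.05)&(s[:,2]<.12)
hist=np.histogram(s[m][:,2],bins=np.arange(.05,.12,.004)); print(hist[0])
F=192/np.tan(np.radians(f['vfov'])/2)
print('disc centre at z .102',onz(f,250,288,.102))
```

```text
244 85 [0.6564 0.0817 0.014 ] [0.6564 0.0817 0.0142]
244 28 [0.6565 0.1115 0.014 ] [0.6564 0.1117 0.0126]
244 143 [0.6564 0.0483 0.014 ] [0.6563 0.0476 0.0096]
189 85 [0.6248 0.0816 0.014 ] [0.6248 0.0816 0.0139]
299 85 [0.688  0.0818 0.014 ] [0.6886 0.0818 0.0102]
[   0    0    0    0    0   89  281  300  481  587  652  810 6079 3936
  564  464  943]
disc centre at z .102 [0.66004304 0.00505876 0.102     ]
```

Emit:
move_arm([
  [[-0.027,0.014,0.115,0,0,0,1],[0,0,0.115,0,0,0,1],[0,0,0.115,0,0,0,1],[0,0,0.115,0,0,0,1],[0,0,0,0,0,0,1],[0,0,0,0,0,0,1],[0,0,0,0,0,0,0],[0,0,0,0,0,0,0],[0,0,0,0,0,0,0],[0,0,0,0,0,0,0]],
])

```text
time: 6.6
tool_pos: [0.6596, -0.0024, 0.0214]
tool_rot: [0.0, 0.707, 0.707, 0.0]
contact_force: [-0.6, -0.8, -0.1]
gripper_width: 1.002
grasp_force: 0.0
```

Emit:
move_arm([
  [[0,0,-0.33,0,0,0,0],[0,0,-0.33,0,0,0,0],[-0.164,-0.27,0,0,0,0,0],[-0.164,-0.27,0,0,0,0,0],[-0.164,-0.27,0,0,0,0,0],[-0.164,-0.27,0,0,0,0,0],[-0.164,-0.27,0,0,0,0,0],[-0.164,-0.27,0,0,0,0,0],[0,0,0,0,0,0,0],[0,0,0,0,0,0,0]],
])

```text
time: 7.85
tool_pos: [0.4657, -0.1206, 0.1009]
tool_rot: [0.0, 0.707, 0.707, 0.0]
contact_force: [-0.5, -0.2, 0.1]
gripper_width: 0.996
grasp_force: 0.0
```

```bash
cat >> h.py <<'E'
def top(f,c,h,l,tol=.004):
    s=cloud(f).reshape(-1,3)
    m=(abs(s[:,2]-h)<tol)&(np.hypot(s[:,0]-c[0],s[:,1]-c[1])<l); q=s[m]
    (x,r)=cv2.minEnclosingCircle(q[:,:2].astype(np.float32)); return np.round(x,4),round(2000*r,1),len(q)
E
python3 - <<'E'
from h import *
f=grab('wrist','w4'); print(manip.state()['tool_pos']); print('k56',top(f,(.465,-.1205),.036,.036))
for n in('scene','side'):
    g=grab(n,n+'4'); print(n,'k46',top(g,(.66,0),.046,.03))
E
```

```text
[ 0.46594614 -0.12044675  0.10088805]
k56 (array([ 0.4648, -0.1194]), 57.8, 5302)
scene k46 (array([ 0.6597, -0.002 ]), 48.5, 494)
side k46 (array([ 0.6554, -0.0046]), 47.7, 321)
```

Emit:
move_arm([
  [[0.008,0,0.2,0,0,0,0],[0,0,0.2,0,0,0,0],[0,0,0.2,0,0,0,0],[0,0,0.2,0,0,0,0],[0,0,0,0,0,0,0],[0,0,0,0,0,0,0],[0,0,0,0,0,0,1],[0,0,0,0,0,0,1],[0,0,0,0,0,0,1],[0,0,0,0,0,0,1]],
])

```text
time: 9.25
tool_pos: [0.4665, -0.1202, 0.006]
tool_rot: [0.001, 0.707, 0.707, 0.001]
contact_force: [0.0, 0.5, 6.5]
gripper_width: 0.636
grasp_force: 64.0
```

Emit:
move_arm([
  [[0,0,-0.33,0,0,0,1],[0,0,-0.33,0,0,0,1],[0.239,0.225,0,0,0,0,1],[0.239,0.225,0,0,0,0,1],[0.239,0.225,0,0,0,0,1],[0.239,0.225,0,0,0,0,1],[0.239,0.225,0,0,0,0,1],[0.239,0.225,0,0,0,0,1],[0.239,0.225,0,0,0,0,1],[0,0,0,0,0,0,1]],
])

```text
time: 10.5
tool_pos: [0.6548, 0.0829, 0.0831]
tool_rot: [-0.0, 0.706, 0.708, -0.0]
contact_force: [-0.1, -0.3, -2.1]
gripper_width: 0.637
grasp_force: 64.1
```

Emit:
move_arm([
  [[0,0.004,0.12,0,0,0,1],[0,0,0.12,0,0,0,1],[0,0,0.12,0,0,0,1],[0,0,0.12,0,0,0,1],[0,0,0,0,0,0,1],[0,0,0,0,0,0,1],[0,0,0,0,0,0,1],[0,0,0,0,0,0,1],[0,0,0,0,0,0,1],[0,0,0,0,0,0,1]],
])

```text
time: 11.75
tool_pos: [0.6546, 0.0812, 0.0262]
tool_rot: [0.0, 0.707, 0.707, 0.0]
contact_force: [-0.5, -0.5, -1.8]
gripper_width: 0.641
grasp_force: 64.1
```

Emit:
move_arm([
  [[-0.004,0.006,0.045,0,0,0,1],[0,0,0,0,0,0,1],[0,0,0,0,0,0,1],[0,0,0,0,0,0,0],[0,0,0,0,0,0,0],[0,0,0,0,0,0,0],[0,0,0,0,0,0,0],[0,0,0,0,0,0,0],[0,0,-0.3,0,0,0,0],[0,0,-0.3,0,0,0,0]],
])

```text
time: 13.0
tool_pos: [0.6547, 0.0807, 0.0928]
tool_rot: [-0.001, 0.707, 0.707, -0.001]
contact_force: [0.4, 0.1, 0.9]
gripper_width: 0.998
grasp_force: 0.0
```

Emit:
move_arm([
  [[0.078,-0.31,0,0,0,0,0],[0.078,-0.31,0,0,0,0,0],[0.078,-0.31,0,0,0,0,0],[0.078,-0.31,0,0,0,0,0],[0.078,-0.31,0,0,0,0,0],[0.078,-0.31,0,0,0,0,0],[0,0,0,0,0,0,0],[0,0,0,0,0,0,0],[0,0,0,0,0,0,0],[0,0,0,0,0,0,0]],
])

```text
time: 14.25
tool_pos: [0.4328, 0.1366, 0.0929]
tool_rot: [0.0, 0.707, 0.707, 0.0]
contact_force: [0.3, 0.9, 0.0]
gripper_width: 1.002
grasp_force: 0.0
```

Run:
```python
from h import *
f=grab('wrist','w5'); print(manip.state()['tool_pos']); print('k36',top(f,(.430,.136),.028,.03))
for n in('scene','side'):
    g=grab(n,n+'5'); print(n,'k46',top(g,(.66,0),.046,.03),'k56',top(g,(.655,.08),.050,.035),'k36',top(g,(.43,.135),.028,.025),'k26',top(g,(.434,-.016),.024,.02))
```

```text
[0.43264272 0.13659371 0.09277378]
k36 (array([0.4297, 0.1366]), 38.0, 2186)
scene k46 (array([ 0.6594, -0.0015]), 47.7, 500) k56 (array([0.655 , 0.0805]), 57.7, 730) k36 (array([0.43  , 0.1362]), 38.5, 196) k26 (array([ 0.435 , -0.0157]), 28.4, 107)
side k46 (array([ 0.6556, -0.0053]), 47.0, 317) k56 (array([0.652, 0.077]), 57.7, 371) k36 (array([0.4277, 0.1334]), 38.7, 170) k26 (array([ 0.4314, -0.0193]), 27.3, 138)
```

View pics/scene5.png

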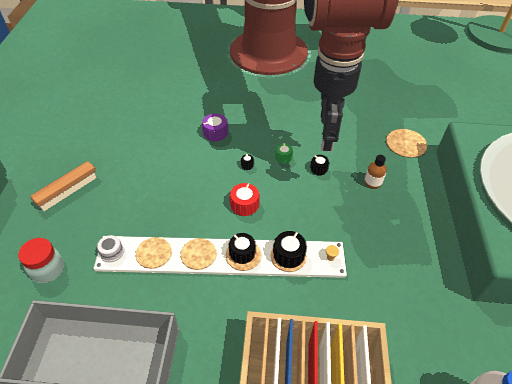

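The 46 sits on pad 3 (242,245) and the 56 on pad 4 (290,247). The bottle is still standing at (376,172). Next the 36.

Emit:
move_arm([
  [[0,-0.018,0.183,0,0,0,0],[0,0,0.183,0,0,0,0],[0,0,0.183,0,0,0,0],[0,0,0.183,0,0,0,0],[0,0,0,0,0,0,0],[0,0,0,0,0,0,0],[0,0,0,0,0,0,1],[0,0,0,0,0,0,1],[0,0,0,0,0,0,1],[0,0,0,0,0,0,1]],
])

```text
time: 15.65
tool_pos: [0.4308, 0.1369, 0.0057]
tool_rot: [0.001, 0.707, 0.707, 0.001]
contact_force: [0.6, 0.9, 3.8]
gripper_width: 0.397
grasp_force: 59.9
```

Emit:
move_arm([
  [[0,0,-0.36,0,0,0,1],[0,0,-0.36,0,0,0,1],[-0.256,0.28,0,0,0,0,1],[-0.256,0.28,0,0,0,0,1],[-0.256,0.28,0,0,0,0,1],[-0.256,0.28,0,0,0,0,1],[-0.256,0.28,0,0,0,0,1],[-0.256,0.28,0,0,0,0,1],[-0.256,0.28,0,0,0,0,1],[0,0,0,0,0,0,1]],
])

```text
time: 16.9
tool_pos: [0.6665, -0.0803, 0.0906]
tool_rot: [0.0, 0.708, 0.706, -0.0]
contact_force: [0.4, 1.0, 0.2]
gripper_width: 0.397
grasp_force: 60.0
```

Emit:
move_arm([
  [[0,0,0.14,0,0,0,1],[0,0,0.14,0,0,0,1],[0,0,0.14,0,0,0,1],[0,0,0.14,0,0,0,1],[0,0,0,0,0,0,1],[0,0,0,0,0,0,1],[0,0,0,0,0,0,1],[0,0,0,0,0,0,1],[0,0,0,0,0,0,1],[0,0,0,0,0,0,1]],
])

```text
time: 18.15
tool_pos: [0.6653, -0.0782, 0.0242]
tool_rot: [0.0, 0.707, 0.707, 0.0]
contact_force: [0.2, -0.3, -0.9]
gripper_width: 0.398
grasp_force: 59.8
```

Emit:
move_arm([
  [[0,0.006,0.034,0,0,0,1],[0,0,0,0,0,0,1],[0,0,0,0,0,0,1],[0,0,0,0,0,0,0],[0,0,0,0,0,0,0],[0,0,0,0,0,0,0],[0,0,0,0,0,0,0],[0,0,0,0,0,0,0],[0,0,-0.3,0,0,0,0],[0,0,-0.3,0,0,0,0]],
])

```text
time: 19.4
tool_pos: [0.6654, -0.078, 0.0921]
tool_rot: [-0.001, 0.707, 0.707, -0.0]
contact_force: [0.6, 0.0, -0.1]
gripper_width: 1.002
grasp_force: 0.0
```

Emit:
move_arm([
  [[0.087,-0.32,0,0,0,0,0],[0.087,-0.32,0,0,0,0,0],[0.087,-0.32,0,0,0,0,0],[0.087,-0.32,0,0,0,0,0],[0.087,-0.32,0,0,0,0,0],[0.087,-0.32,0,0,0,0,0],[0,0,0,0,0,0,0],[0,0,0,0,0,0,0],[0,0,0,0,0,0,0],[0,0,0,0,0,0,0]],
])

```text
time: 20.65
tool_pos: [0.4363, -0.0159, 0.0922]
tool_rot: [0.0, 0.707, 0.707, 0.0]
contact_force: [-0.6, 0.1, 0.0]
gripper_width: 0.997
grasp_force: 0.0
```

Run:
```python
from h import *
f=grab('wrist','w6'); print(manip.state()['tool_pos']); print('k26',top(f,(.434,-.016),.024,.02))
g=grab('scene','scene6'); print('k36',top(g,(.666,-.079),.042,.03))
```

```text
[ 0.43607016 -0.01584087  0.09209831]
k26 (array([ 0.435 , -0.0144]), 27.7, 1119)
k36 (array([ 0.6661, -0.0779]), 38.9, 303)
```

Emit:
move_arm([
  [[0.008,-0.008,0.184,0,0,0,0],[0,0,0.184,0,0,0,0],[0,0,0.184,0,0,0,0],[0,0,0.184,0,0,0,0],[0,0,0,0,0,0,0],[0,0,0,0,0,0,1],[0,0,0,0,0,0,1],[0,0,0,0,0,0,1],[0,0,0,0,0,0,1],[0,0,0,0,0,0,1]],
])

```text
time: 22.0
tool_pos: [0.4355, -0.0149, 0.0047]
tool_rot: [0.001, 0.707, 0.707, 0.001]
contact_force: [-0.4, 0.3, 5.5]
gripper_width: 0.275
grasp_force: 59.1
```

Emit:
move_arm([
  [[0,0,-0.36,0,0,0,1],[0,0,-0.36,0,0,0,1],[-0.171,0.281,0,0,0,0,1],[-0.171,0.281,0,0,0,0,1],[-0.171,0.281,0,0,0,0,1],[-0.171,0.281,0,0,0,0,1],[-0.171,0.281,0,0,0,0,1],[-0.171,0.281,0,0,0,0,1],[-0.171,0.281,0,0,0,0,1],[0,0,0,0,0,0,1]],
])

```text
time: 23.25
tool_pos: [0.6718, -0.1594, 0.0892]
tool_rot: [-0.0, 0.707, 0.707, -0.0]
contact_force: [-0.4, 0.2, -0.3]
gripper_width: 0.28
grasp_force: 59.1
```

Emit:
move_arm([
  [[0,0,0.14,0,0,0,1],[0,0,0.14,0,0,0,1],[0,0,0.14,0,0,0,1],[0,0,0.14,0,0,0,1],[0,0,0,0,0,0,1],[0,0,0,0,0,0,1],[0,0,0,0,0,0,1],[0,0,0,0,0,0,1],[0,0,0,0,0,0,1],[0,0,0,0,0,0,1]],
])

```text
time: 24.5
tool_pos: [0.6707, -0.1582, 0.023]
tool_rot: [0.0, 0.707, 0.707, 0.0]
contact_force: [-0.0, 0.1, -0.0]
gripper_width: 0.278
grasp_force: 59.1
```

Emit:
move_arm([
  [[0,0.006,0.033,0,0,0,1],[0,0,0,0,0,0,1],[0,0,0,0,0,0,1],[0,0,0,0,0,0,0],[0,0,0,0,0,0,0],[0,0,0,0,0,0,0],[0,0,0,0,0,0,0],[0,0,0,0,0,0,0],[0,0,-0.3,0,0,0,0],[0,0,-0.3,0,0,0,0]],
])

```text
time: 25.75
tool_pos: [0.6708, -0.158, 0.0909]
tool_rot: [-0.001, 0.707, 0.707, -0.0]
contact_force: [0.1, 1.2, 0.4]
gripper_width: 1.002
grasp_force: 0.0
```

Emit:
move_arm([
  [[0,0,-0.3,0,0,0,0],[0,-0.3,-0.1,0,0,0,0],[0,-0.3,0,0,0,0,0],[0,-0.3,0,0,0,0,0],[0,-0.3,0,0,0,0,0],[0,0,0,0,0,0,0],[0,0,0,0,0,0,0],[0,0,0,0,0,0,0],[0,0,0,0,0,0,0],[0,0,0,0,0,0,0]],
])

```text
time: 27.0
tool_pos: [0.5277, -0.1582, 0.1388]
tool_rot: [-0.0, 0.707, 0.707, -0.0]
contact_force: [-0.2, 0.5, -0.3]
gripper_width: 0.999
grasp_force: 0.0
```

Run:
```python
from h import *
from numpy.linalg import norm
for n in('scene','side'):
    g=grab(n,n+'7'); cap,_,_=top(g,(.675,-.235),.036,.024)
    d=np.array([-.0671,.9977])
    for i,(k,h,l) in enumerate((('26',.024,.03),('36',.028,.03),('46',.032,.03),('56',.036,.035))):
        p=cap+(.075+.08*i)*d; x,D,N=top(g,p,h+.014,l); print(n,k,x,D,N,'off mm',np.round((x-p)*1000,1))
g=load('scene7');cv2.imwrite('pics/c7.png',cv2.resize(g['pixels'][110:290,90:400],None,fx=2.5,fy=2.5,interpolation=cv2.INTER_CUBIC))
```

```text
scene 26 [ 0.6716 -0.1578] 27.7 166 off mm [0.6 0.3]
scene 36 [ 0.6659 -0.0783] 37.9 307 off mm [ 0.3 -0. ]
scene 46 [ 0.6596 -0.0017] 47.8 497 off mm [-0.6 -3.3]
scene 56 [0.6551 0.0802] 58.2 726 off mm [ 0.2 -1.2]
side 26 [ 0.6677 -0.1616] 27.3 172 off mm [-0.4  0.7]
side 36 [ 0.6636 -0.0819] 39.1 249 off mm [0.9 0.6]
side 46 [ 0.6548 -0.0064] 47.5 93 off mm [-2.5 -3.8]
side 56 [0.6494 0.0627] 41.8 101 off mm [ -2.6 -14.5]
```

View pics/c7.png

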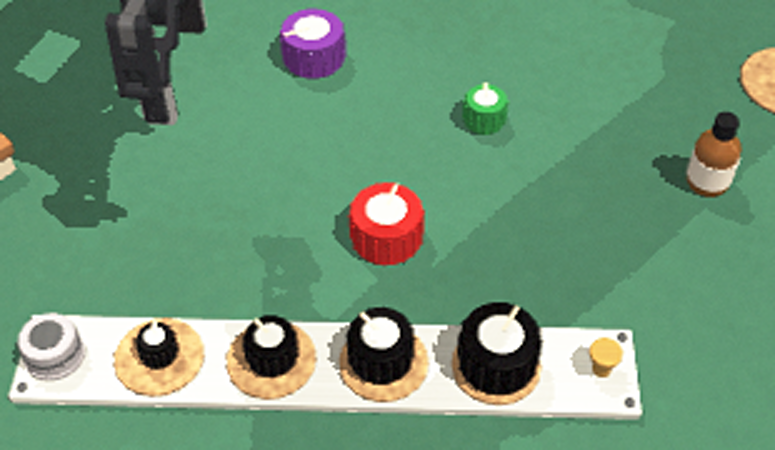

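All four are upright and in order, at (157,343), (270,345), (380,343) and (500,345) in the crop, and the bottle is standing. The 46 is about 3.5 mm off centre, so I'll nudge it.

Emit:
move_arm([
  [[0.26,0.22,0.06,0,0,0,0],[0.26,0.22,0.06,0,0,0,0],[0.26,0.22,0.06,0,0,0,0],[0.26,0.22,0.06,0,0,0,0],[0.26,0.22,0.06,0,0,0,0],[0,0,0,0,0,0,0],[0,0,0,0,0,0,0],[0,0,0,0,0,0,0],[0,0,0,0,0,0,0],[0,0,0,0,0,0,0]],
])

```text
time: 28.35
tool_pos: [0.6592, -0.0028, 0.1032]
tool_rot: [0.0, 0.707, 0.707, 0.0]
contact_force: [-0.2, 1.0, -0.3]
gripper_width: 1.001
grasp_force: 0.0
```

Emit:
move_arm([
  [[0.008,0.005,0.168,0,0,0,0],[0,0,0.168,0,0,0,0],[0,0,0.168,0,0,0,0],[0,0,0.168,0,0,0,0],[0,0,0,0,0,0,0],[0,0,0,0,0,0,1],[0,0,0,0,0,0,1],[0,0,0,0,0,0,1],[0,0,0,0,0,0,1],[0,0,0,0,0,0,1]],
])

```text
time: 29.6
tool_pos: [0.6612, -0.0014, 0.024]
tool_rot: [0.001, 0.707, 0.707, 0.001]
contact_force: [-0.1, -1.1, 5.6]
gripper_width: 0.514
grasp_force: 61.8
```

Emit:
move_arm([
  [[0,0,-0.04,0,0,0,1],[0,0,0,0,0,0,1],[0.028,0.01,0,0,0,0,1],[0,0,0,0,0,0,1],[0,0,0,0,0,0,1],[0,0,0.038,0,0,0,1],[0,0,0,0,0,0,1],[0,0,0,0,0,0,1],[0,0,0,0,0,0,1],[0,0,0,0,0,0,1]],
])

```text
time: 30.85
tool_pos: [0.6617, 0.0021, 0.024]
tool_rot: [0.0, 0.707, 0.707, 0.0]
contact_force: [-3.5, 0.5, 7.0]
gripper_width: 0.518
grasp_force: 61.8
```

Emit:
move_arm([
  [[0,0,0,0,0,0,0],[0,0,0,0,0,0,0],[0,0,0,0,0,0,0],[0,0,0,0,0,0,0],[0,0,0,0,0,0,0],[0,0,-0.3,0,0,0,0],[0,0,-0.3,0,0,0,0],[0,0,-0.3,0,0,0,0],[0,0,0,0,0,0,0],[0,0,0,0,0,0,0]],
])

```text
time: 32.1
tool_pos: [0.6606, 0.0022, 0.1297]
tool_rot: [-0.0, 0.707, 0.707, -0.0]
contact_force: [0.4, 0.1, 0.7]
gripper_width: 1.003
grasp_force: 0.0
```

Emit:
move_arm([
  [[0,-0.3,-0.1,0,0,0,0],[0,-0.3,-0.1,0,0,0,0],[0,-0.3,-0.1,0,0,0,0],[0,-0.3,-0.1,0,0,0,0],[0,-0.3,-0.1,0,0,0,0],[0,0,0,0,0,0,0],[0,0,0,0,0,0,0],[0,0,0,0,0,0,0],[0,0,0,0,0,0,0],[0,0,0,0,0,0,0]],
])

```text
time: 33.35
tool_pos: [0.4813, 0.002, 0.1902]
tool_rot: [-0.0, 0.707, 0.707, -0.0]
contact_force: [-1.3, 0.5, -0.8]
gripper_width: 1.002
grasp_force: 0.0
```

Run:
```python
from h import *
for n in('scene',):
    g=grab(n,n+'8'); cap,_,_=top(g,(.675,-.235),.036,.024)
    d=np.array([-.0671,.9977])
    for i,(k,h,l) in enumerate((('26',.024,.03),('36',.028,.03),('46',.032,.03),('56',.036,.035))):
        p=cap+(.075+.08*i)*d; x,D,N=top(g,p,h+.014,l); print(n,k,x,D,N,'off mm',np.round((x-p)*1000,1))
    print('bottle',top(g,(.4577,.2471),.075,.02))
g=load('scene8');cv2.imwrite('pics/c8.png',cv2.resize(g['pixels'][110:290,90:400],None,fx=2.5,fy=2.5,interpolation=cv2.INTER_CUBIC))
```

```text
scene 26 [ 0.6717 -0.1576] 27.7 170 off mm [0.6 1.4]
scene 36 [ 0.6659 -0.0774] 38.9 303 off mm [0.2 1.8]
scene 46 [0.662  0.0022] 48.7 499 off mm [1.7 1.5]
scene 56 [0.6556 0.0805] 58.0 730 off mm [0.6 0. ]
bottle (array([0.4577, 0.2475]), 18.7, 64)
```

View pics/c8.png

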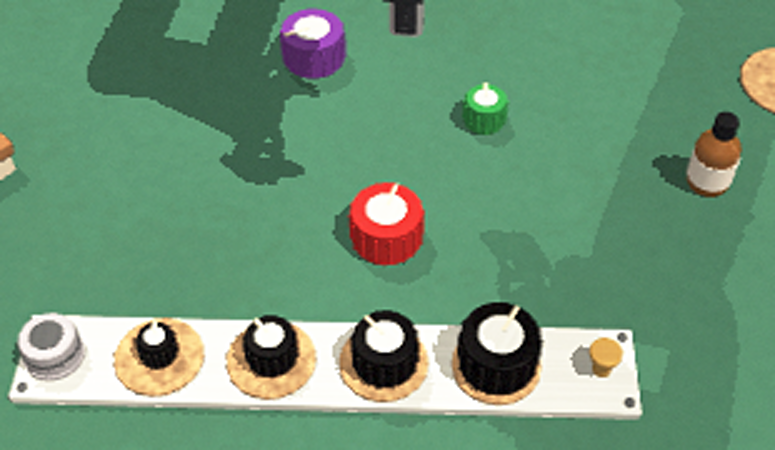

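The crop shows all four knobs upright and centred to within about 2 mm, at (157,343), (270,345), (384,345) and (500,345). The bottle is standing at (713,160) and the arm is clear, so I'm handing in.

```bash
python3 -c "
from plant import manip
print(manip.job_done())"
```

```text
the job is handed in; nothing more can be done
None
```

The four black knobs stand upright and released on the cork discs, 26, 36, 46 and 56 mm from the tin dust cap to the brass stop, each within about 2.5 mm of its disc's centre by the scene camera; the amber bottle is still standing, and the job was handed in at about 33 s (no verdict was shown).

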